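# Transfer the wire reels to the other spindle rail in feed order

### The arm

A 7-joint arm with a two-finger parallel gripper is mounted at the origin on a cart in front of the work surface, level with it; the furniture and walls round the work are solid. World frame = base frame: x ahead of the robot, y to its left, z up, the work surface at z = 0. Lengths are in mm, angles in rad, forces in N, time in s.
With the tool pointing down it reaches from about 400 to 750 mm from the base axis. Payload 19.5 kg.
Tool frame: the origin (TCP) lies at the very end of the fingers, on their centre line; the grasp point (between the pads) lies 19 mm behind it; z points along the fingers, y is the line along which they close (so a half turn about z gives the same grasp; the last joint's range is limited). The gripper opens to 85 mm and grips with 20 to 120 N. Pads are 22 mm wide; open, the fingers measure 114 mm over their backs; the gripper's body (76 mm by 85 mm) begins 54 mm behind the grasp point. The pads swing forward as they close: fully open they stand 13 mm farther back than shut.
Start: joints at [-1.289, 0.707, -0.028, 1.485, 0.022, 0.951, -0.075], TCP at [182.936, 545.096, 231.268] pointing down, gripper open.
Joint ranges: [-2.71, 2.71], [-0.32, 2.16], [-1.57, 1.52], [0, 2.45], [-1.46, 4.6], [0, 2.02], [-2.83, 2.83]. Speed limits (rad/s): [1.89, 1.89, 2.57, 2.57, 3.01, 3.01, 3.01].

### API

Orientations are given as a 3x3 rotation matrix whose columns are the frame's x, y, z axes.
In Python, from workcell import manip gives the robot as it stands.
- The arm moves only by the tool move_arm, never from a script. Its argument "deltas" is a list that holds one entry, the list of rows, each a list of 7 numbers: the shift along the tool's x, y, z in m, then the turn, a rotation vector about the tool's x, y, z in rad, then the finger opening in m, from 0 to 0.0854. A call has 1 to 8 rows; each row shifts and turns the commanded pose from where the row before left it, along the tool's axes as they then stand; what a row does not reach is not made up. A row lasts 1/8 s, in which the tool goes at most 62.5 mm and 10.7 degrees, less where a joint would pass 70% of its speed; a pose out of reach is approached as far as the arm can. A call is refused whole if a number of a shift passes 0.0625 or a number of a turn 0.188, either way. A call with a gripper value outside its range is refused whole. The fingers move at their own pace and stop on an object; "force" is the grip in N (left out, the last holds). Time passes only in rows, so rows that do not move let the fingers close. It gives the time, the measured TCP pose, the force, the opening and the grip force at its end, in the units of the state.
- manip.sense(): the state, without advancing time (a new reading comes with each control period).
- manip.camera(name): name is "scene" or "top" or "wrist"; returns a dict with "pixels" (400x640x3 uint8, red, green, blue), "z_map" (400x640 float32, mm along the optical axis (not along the pixel's ray), 0 where there is no reading), "fx", "fy", "cx", "cy" (pixels), "rvec" (rotation vector, rad) and "tvec" (3), from world to camera coordinates, as OpenCV has them. Camera axes: x right, y down, z forward; pixel columns grow to the right and rows downward; lengths in mm; the calibration is good to about 2 mm. A picture is of the moment at which its call begins.
- manip.close_job(): hands the job in; it is judged then, once.
Trained networks look in the newest picture that a camera, given by its name, has taken for a name from the list of things; names that differ only in an ending like _2 or _b are one class to them, and where a whole thing is asked for, a point or a joint stands for the part that bears it (a point fixed in the world has none). Each returns a list of dicts, best first, with "p" (0 to 1); they miss things now and then, are a little off and sometimes report something else, mostly with a low value. They report only what shows in the picture. A call takes as long as a camera call. They do not tell look-alikes from the thing itself.
- manip.boxes_of(camera, label): "position" ([row, column] in pixels, amid what is visible of it).
The state is a dict: "time": time; "joint_positions": joint angles; "qvel": joint speeds; "effort": joint torques, N m; "eef_pos": TCP position; "orientation": TCP orientation; "force": force on the tool from outside, world axes, zero at the start; "wrist_torque": the same for the moment, N m; "width": finger opening in mm; "grip_force": force on a finger pad.
Only numpy, scipy, OpenCV 4.12 (cv2) and the standard library are available. Lean on these libraries where they do the work, as an engineer would, in place of code of your own. Each camera call takes 0.05 s, during which the arm holds its last target. There are 200 camera calls.

### The job

Move the four reels of wire from the full spindle rail to the empty one, keeping their feed order as counted from the wire guide, the upright plate with eyelets at one end of each rail: the reel nearest the guide on the full rail goes on the spindle nearest the guide on the empty rail, the second on the second, and so on. The guides are at opposite ends, so from left to right the row comes out reversed. Leave every reel upright, fully down over its spindle on the felt seat, and let go.

Things in the scene. Friction and masses are not known exactly. Their poses are not given: they have to be found in the camera images.
- tall_reel: Loose tall slim reel of copper wire: white flanges 40 mm in diameter and 5 mm thick, 62 mm high in all, winding 4 mm inside the flange edge, vertical 18 mm through bore. Origin: on the bore's axis at the underside of the lower flange; z up along the bore, yaw is of no account. Grasp the upper flange's rim, fingers closing across the row. 0.07 to 0.28 kg.
- medium_reel: Loose medium reel of copper wire: white flanges 48 mm in diameter and 5 mm thick, 54 mm high in all, winding 4 mm inside the flange edge, vertical 18 mm through bore. Origin: on the bore's axis at the underside of the lower flange; z up along the bore, yaw is of no account. Grasp the upper flange's rim, fingers closing across the row. 0.07 to 0.28 kg.
- small_reel: Loose small slim reel of copper wire: white flanges 36 mm in diameter and 5 mm thick, 46 mm high in all, winding 4 mm inside the flange edge, vertical 18 mm through bore. Origin: on the bore's axis at the underside of the lower flange; z up along the bore, yaw is of no account. Grasp the upper flange's rim, fingers closing across the row. 0.07 to 0.28 kg.
- wide_reel: Loose wide squat reel of copper wire: white flanges 56 mm in diameter and 5 mm thick, 38 mm high in all, winding 4 mm inside the flange edge, vertical 18 mm through bore. Origin: on the bore's axis at the underside of the lower flange; z up along the bore, yaw is of no account. Grasp the upper flange's rim, fingers closing across the row. 0.07 to 0.28 kg.
- carrier_tall: Fixed black clamp-on spindle carrier on the full rail where the tall reel starts (all four alike, 48 mm across the rail, 34 mm along it). Its steel spindle is 8 mm thick with a tapered tip, and ends 40 mm above the grey felt seat (30 mm across) on which the reel's lower flange rests. Origin: on the spindle's axis, 22 mm below the seat; z up, y along the rail.
- carrier_medium: Fixed black clamp-on spindle carrier on the full rail where the medium reel starts (all four alike, 48 mm across the rail, 34 mm along it). Its steel spindle is 8 mm thick with a tapered tip, and ends 40 mm above the grey felt seat (30 mm across) on which the reel's lower flange rests. Origin: on the spindle's axis, 22 mm below the seat; z up, y along the rail.
- carrier_small: Fixed black clamp-on spindle carrier on the full rail where the small reel starts (all four alike, 48 mm across the rail, 34 mm along it). Its steel spindle is 8 mm thick with a tapered tip, and ends 40 mm above the grey felt seat (30 mm across) on which the reel's lower flange rests. Origin: on the spindle's axis, 22 mm below the seat; z up, y along the rail.
- carrier_wide: Fixed black clamp-on spindle carrier on the full rail where the wide reel starts (all four alike, 48 mm across the rail, 34 mm along it). Its steel spindle is 8 mm thick with a tapered tip, and ends 40 mm above the grey felt seat (30 mm across) on which the reel's lower flange rests. Origin: on the spindle's axis, 22 mm below the seat; z up, y along the rail.
- full_rail: The full spindle rail, fixed: board 80 by 385 mm with an aluminium profile. Origin: at table level under the middle of the spindle row; y along the row, x across, z up. Spindles at x = 0, y = -120, -40, 40, 120 mm; felt seats 54 mm, tapered tips 94 mm above the table. Wire guide (upright steel plate, four white eyelets, top 78 mm up) at y = +180 mm. The reels start on it, in any order.
- empty_rail: The empty spindle rail, fixed: board 80 by 385 mm with an aluminium profile. Origin: at table level under the middle of the spindle row; y along the row, x across, z up. Spindles at x = 0, y = -120, -40, 40, 120 mm; felt seats 54 mm, tapered tips 94 mm above the table. Wire guide (upright steel plate, four white eyelets, top 78 mm up) at y = -180 mm. Its four like carriers are part of it.
Not all that is in view belongs to the job. Leave any green, purple or yellow look-alike of the medium_reel alone.

How it is judged:
By the outcome, as a careful person would: the job done as asked, in the order asked, and still so for the second after the job is handed in, with the robot touching nothing.
It also fails if it takes over 96 s, if anything falls off the work surface, if the arm or the gripper's body presses on something with over 40 N, if the wrist force passes 120 N, or if a joint passes its speed limit or range.

## Working session

There is one attempt and no reset: what is moved stays moved. The work goes in short steps, Python scripts to look and compute and a tool call to move; the robot and the scene stay as the last step left them, time stands still between calls to the robot, and variables do not carry over. Pictures are saved under pics/ and viewed, at most 14 in all, crops included, and the job is handed in when it is done.

Besides the shell and the picture viewer there is one more tool, called after "Emit:" as name([rows], argument=value, ...), one row to a line, values as JSON. move_arm: Moves the arm, as the interface text tells. Its arguments: {"type":"object","properties":{"deltas":{"type":"array","items":{"type":"array","items":{"type":"array","items":{"type":"number"}}}},"force":{"type":"number"}},"required":["deltas"]}

```bash
mkdir -p pics
cat > h.py <<'E'
import numpy as np, cv2
from workcell import manip
def cam(n):
    c=manip.camera(n); c['R']=cv2.Rodrigues(np.array(c['rvec'],float))[0]; c['t']=np.array(c['tvec'],float).ravel(); return c
def save(c,f): cv2.imwrite('pics/'+f,c['pixels'][:,:,::-1])
def cloud(c):
    z=c['z_map']; v,u=np.mgrid[:400,:640]
    P=np.stack([(u-c['cx'])/c['fx']*z,(v-c['cy'])/c['fy']*z,z],-1)
    W=(P-c['t'])@c['R']; W[z==0]=np.nan; return W
def ray(c,r,col,h):
    d=np.array([(col-c['cx'])/c['fx'],(r-c['cy'])/c['fy'],1])@c['R']; o=-c['t']@c['R']
    return o+d*(h-o[2])/d[2]
E
python3 - <<'E'
from h import *
print(manip.sense()['orientation'])
for n in ['top','scene']:
    c=cam(n); save(c,n+'0.png'); W=cloud(c)
    print(n,(-c['t']@c['R']).round())
    for l in ['tall_reel','medium_reel','small_reel','wide_reel','full_rail','empty_rail']:
        for b in manip.boxes_of(n,l)[:5]:
            r,k=b['position']; print(l,round(b['p'],2),int(r),int(k),W[int(r),int(k)].round())
E
```

```text
[[-9.48021061e-01  3.18207438e-01 -3.05981334e-04]
 [ 3.18207583e-01  9.48020518e-01 -1.01520790e-03]
 [-3.29701219e-05 -1.05980405e-03 -9.99999438e-01]]
top [478.   4. 911.]
tall_reel 0.66 140 337 [688. -51.  83.]
medium_reel 0.88 241 229 [462. 206.  45.]
medium_reel 0.82 148 300 [669.  35.  90.]
medium_reel 0.76 159 402 [ 656. -219.    2.]
medium_reel 0.66 209 229 [539. 215.   6.]
medium_reel 0.49 139 336 [690. -48.  85.]
small_reel 0.64 155 267 [652. 108. 101.]
wide_reel 0.73 154 235 [657. 181.  96.]
wide_reel 0.66 171 237 [626. 187.  48.]
full_rail 0.57 156 279 [664.  88.  32.]
scene [  5. 384. 622.]
tall_reel 0.89 140 306 [668. -36. 105.]
medium_reel 0.93 246 236 [523. 216.  52.]
medium_reel 0.68 274 265 [432. 206.  57.]
medium_reel 0.66 163 278 [655.  46.  85.]
small_reel 0.83 172 245 [650. 124. 100.]
wide_reel 0.62 193 218 [631. 194.  93.]
full_rail 0.73 208 241 [638. 151.  24.]
empty_rail 0.57 209 244 [638. 145.  19.]
empty_rail 0.55 215 376 [450. -58.  32.]
```

View pics/top0.png

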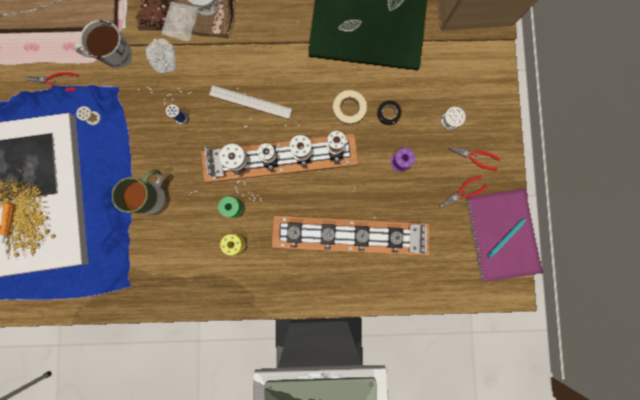

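View pics/scene0.png

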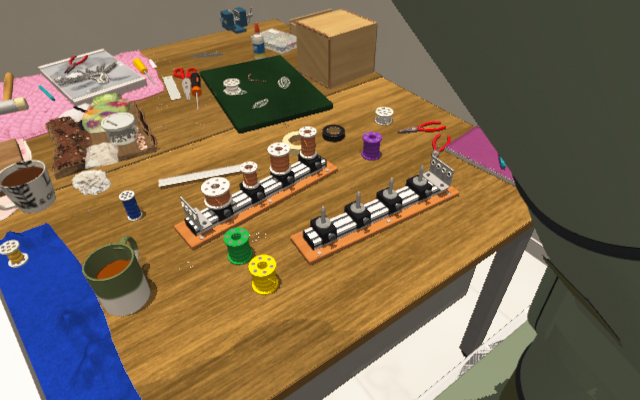

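Full rail guide is at its left end (px 213,162). From the guide the reels run wide (232,156), small (267,153), medium (300,148), tall (337,142). The empty rail's guide is at its right end (418,238), so the spindles in order are at columns 396, 362, 328 and 294. The green, yellow and purple reels at (230,207), (232,244) and (403,158) are look-alikes on the table, so I'll leave them. The white reel at (454,117) is off the rail.

```bash
cat > m.py <<'E'
from h import *
S=[('wide',92,28),('small',100,18),('medium',108,24),('tall',116,20)]
px=[(156,232),(153,267),(148,300),(142,337)]
c=cam('top'); W=cloud(c)
A=[]
for (n,h,r),(v,u) in zip(S,px):
    g=ray(c,v,u,h)
    m=(abs(W[...,2]-h)<4)&(np.hypot(W[...,0]-g[0],W[...,1]-g[1])<r+14)
    vv,uu=np.nonzero(m); (cu,cv_),rr=cv2.minEnclosingCircle(np.stack([uu,vv],1).astype(np.float32))
    p=ray(c,cv_,cu,h); A.append(p); print(n,m.sum(),p.round(1),round(rr*911/c['fx']*(911-h)/911,1),W[m][:,:2].mean(0).round(1),np.median(W[m][:,2]).round(1))
A=np.array(A)
def rail(P):
    s=np.array([120,40,-40,-120.]); o=P.mean(0); d=(s[:,None]*(P-o)).sum(0); d/=np.hypot(*d); print('centre',o.round(1),'dir',d.round(3),'res',(P-o-s[:,None]*d).round(1).tolist())
rail(A[:,:2])
m=(W[...,2]>48)&(W[...,2]<60)&(W[...,0]<560)&(W[...,0]>400)&(abs(W[...,1]-20)<150)
for i,(v,u) in enumerate([(237,396),(236,362),(235,328),(233,294)]):
    g=ray(c,v,u,54); mm=m&(np.hypot(W[...,0]-g[0],W[...,1]-g[1])<25); print('spindle',g.round(1),W[mm].mean(0).round(1),mm.sum())
print(c['fx'])
b=c['pixels'][120:260,190:440]; cv2.imwrite('pics/t1.png',cv2.resize(b[:,:,::-1],None,fx=3.2,fy=3.2,interpolation=cv2.INTER_CUBIC))
E
python3 m.py
```

```text
wide 434 [653.4 190.1  92. ] 27.6 [653.9 190. ] 92.6
small 149 [661.3 111.8 100. ] 17.2 [661.2 111.6] 100.6
medium 301 [670.5  34.  108. ] 23.1 [670.4  34.1] 108.7
tall 201 [680.6 -46.5 116. ] 19.4 [680.3 -46.4] 116.4
centre [666.4  72.3] dir [-0.115  0.993] res [[0.7, -1.5], [-0.6, -0.3], [-0.5, 1.4], [0.4, 0.4]]
spindle [ 461.5 -183.7   54. ] [nan nan nan] 0
spindle [ 465.8 -104.4   54. ] [ 466.3 -103.7   52.6] 250
spindle [470.1 -25.2  54. ] [470.7 -24.2  52.4] 253
spindle [476.6  53.7  54. ] [477.3  55.1  52.6] 258
366.3471250550881m.py:17: RuntimeWarning: Mean of empty slice.
  g=ray(c,v,u,54); mm=m&(np.hypot(W[...,0]-g[0],W[...,1]-g[1])<25); print('spindle',g.round(1),W[mm].mean(0).round(1),mm.sum())
  ret = um.true_divide(
```

View pics/t1.png

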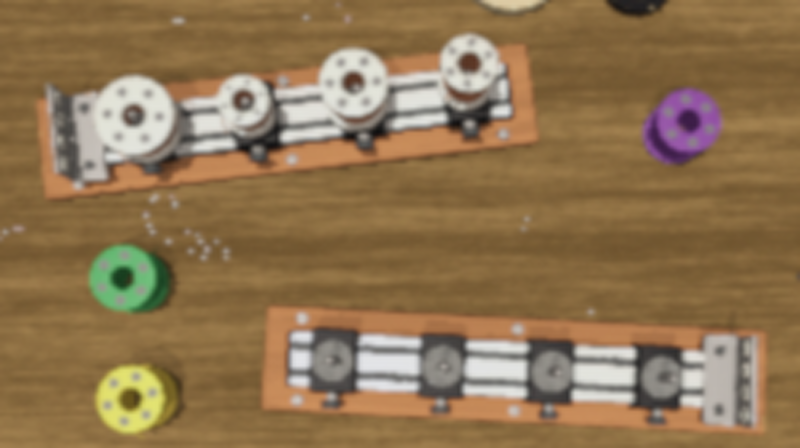

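```bash
cat > plan.py <<'E'
import sys,json
from h import *
from scipy.spatial.transform import Rotation as Rt
def plan(x,y,z,deg,n,w):
    s=manip.sense(); p=np.array(s['eef_pos']); R=Rt.from_matrix(np.array(s['orientation']))
    a=np.radians(deg); Y=np.array([np.cos(a),np.sin(a),0]); Z=np.array([0,0,-1.]); T=Rt.from_matrix(np.stack([np.cross(Y,Z),Y,Z],1))
    rv=(R.inv()*T).as_rotvec()/n; d=(np.array([x,y,z])-p)/n; out=[]
    for i in range(n):
        out.append(np.r_[R.inv().apply(d)/1000,rv,w/1000].round(4).tolist()); R=R*Rt.from_rotvec(rv)
    print('t',round(s['time'],2),'tcp',p.round(1),'w',round(s['width'],1),'F',np.round(s['force'],1))
    for i in range(0,n,8): print(json.dumps(out[i:i+8]))
if __name__=='__main__':
    v=list(map(float,sys.argv[1:])); plan(*v[:4],int(v[4]),v[5])
E
python3 plan.py 653.4 190 200 6.6 16 80
```

```text
t 0.75 tcp [182.9 545.1 231.3] w 85.5 F [-0.2  0.1 -0.9]
[[-0.0349, -0.0117, 0.002, -0.0, 0.0, 0.0707, 0.08], [-0.0357, -0.0092, 0.002, -0.0, 0.0, 0.0707, 0.08], [-0.0362, -0.0066, 0.002, -0.0, 0.0, 0.0707, 0.08], [-0.0366, -0.0041, 0.002, -0.0, 0.0, 0.0707, 0.08], [-0.0368, -0.0015, 0.002, -0.0, 0.0, 0.0707, 0.08], [-0.0368, 0.0011, 0.002, -0.0, 0.0, 0.0707, 0.08], [-0.0367, 0.0037, 0.002, -0.0, 0.0, 0.0707, 0.08], [-0.0363, 0.0063, 0.002, -0.0, 0.0, 0.0707, 0.08]]
[[-0.0358, 0.0089, 0.002, -0.0, 0.0, 0.0707, 0.08], [-0.035, 0.0114, 0.002, -0.0, 0.0, 0.0707, 0.08], [-0.0341, 0.0138, 0.002, -0.0, 0.0, 0.0707, 0.08], [-0.0331, 0.0162, 0.002, -0.0, 0.0, 0.0707, 0.08], [-0.0319, 0.0185, 0.002, -0.0, 0.0, 0.0707, 0.08], [-0.0305, 0.0207, 0.002, -0.0, 0.0, 0.0707, 0.08], [-0.0289, 0.0228, 0.002, -0.0, 0.0, 0.0707, 0.08], [-0.0272, 0.0248, 0.002, -0.0, 0.0, 0.0707, 0.08]]
```

Emit:
move_arm([
  [[-0.035,-0.012,0.002,0,0,0.071,0.08],[-0.036,-0.009,0.002,0,0,0.071,0.08],[-0.036,-0.007,0.002,0,0,0.071,0.08],[-0.037,-0.004,0.002,0,0,0.071,0.08],[-0.037,-0.0015,0.002,0,0,0.071,0.08],[-0.037,0.001,0.002,0,0,0.071,0.08],[-0.037,0.004,0.002,0,0,0.071,0.08],[-0.036,0.006,0.002,0,0,0.071,0.08]],
])

```text
time: 1.75
eef_pos: [419.5, 365.5, 215.3]
orientation: [[-0.626, 0.78, 0.0], [0.78, 0.626, 0.0], [-0.0, 0.0, -1.0]]
force: [0.4, 0.4, 0.0]
width: 79.9
grip_force: 0.0
```

Emit:
move_arm([
  [[-0.036,0.009,0.002,0,0,0.071,0.08],[-0.035,0.011,0.002,0,0,0.071,0.08],[-0.034,0.014,0.002,0,0,0.071,0.08],[-0.033,0.016,0.002,0,0,0.071,0.08],[-0.032,0.0185,0.002,0,0,0.071,0.08],[-0.0305,0.021,0.002,0,0,0.071,0.08],[-0.029,0.023,0.002,0,0,0.071,0.08],[-0.027,0.025,0.002,0,0,0.071,0.08]],
])

```text
time: 2.75
eef_pos: [654.5, 187.4, 199.2]
orientation: [[-0.109, 0.994, -0.0], [0.994, 0.109, 0.0], [0.0, -0.0, -1.0]]
force: [0.5, -0.1, 0.6]
width: 80.1
grip_force: 0.0
```

```bash
python3 - <<'E'
from h import *
c=cam('wrist'); save(c,'w1.png'); W=cloud(c); s=manip.sense()
print(s['eef_pos'],s['orientation'],(-c['t']@c['R']).round(),c['R'].round(2))
for n,h,r,g in [('wide',92,28,(653.4,190)),('small',100,18,(661.3,111.8)),('medium',108,24,(670.5,34))]:
    m=(abs(W[...,2]-h)<4)&(np.hypot(W[...,0]-g[0],W[...,1]-g[1])<r+14)
    if m.sum()>20:
        (x,y),q=cv2.minEnclosingCircle(W[m][:,:2].astype(np.float32)); print(n,m.sum(),x,y,q,np.median(W[m][:,2]))
E
python3 plan.py 653.4 190 120 6.6 4 78
```

```text
[657.20216312 183.05412486 198.48276337] [[-1.00962986e-01  9.94889964e-01  6.59951408e-04]
 [ 9.94885924e-01  1.00964472e-01 -2.85880642e-03]
 [-2.91082947e-03  3.67942734e-04 -9.99995696e-01]] [646. 265. 341.] [[ 0.99  0.11 -0.  ]
 [ 0.1  -0.95  0.31]
 [ 0.03 -0.3  -0.95]]
wide 3354 654.174072265625 188.73545837402344 28.012996673583984 91.41275768766599
small 988 660.9098510742188 110.353759765625 18.10561752319336 99.28016430923199
medium 841 669.8425903320312 37.23237609863281 23.232345581054688 107.24082199322967
t 2.8 tcp [657.2 183.1 198.5] w 79.7 F [ 4.5 -4.8 -0.9]
[[0.0019, -0.0008, 0.0196, 0.0001, 0.0007, -0.0035, 0.078], [0.0019, -0.0008, 0.0196, 0.0001, 0.0007, -0.0035, 0.078], [0.0019, -0.0008, 0.0196, 0.0001, 0.0007, -0.0035, 0.078], [0.0018, -0.0008, 0.0196, 0.0001, 0.0007, -0.0035, 0.078]]
```

View pics/w1.png

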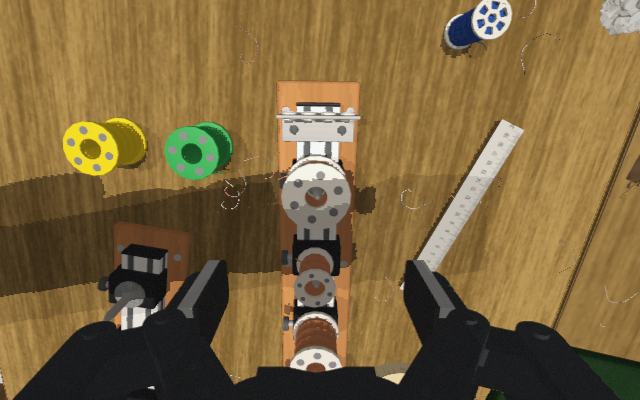

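The wrist view shows the wide reel at (316,195) next to the guide at (320,130), with small at (315,288) and medium at (316,360). The order is confirmed. The arm was still swinging when the picture was taken, so I'll let it settle on the way down.

Emit:
move_arm([
  [[0,0,0.02,0,0,0,0.078],[0,0,0.02,0,0,0,0.078],[0,0,0.02,0,0,0,0.078],[0,0,0,0,0,0,0.078],[0,0,0,0,0,0,0.078]],
])

```text
time: 3.42
eef_pos: [654.0, 188.2, 140.2]
orientation: [[-0.111, 0.994, 0.001], [0.994, 0.111, 0.0], [0.0, 0.001, -1.0]]
force: [0.3, 0.8, 0.9]
width: 78.4
grip_force: 0.0
```

```bash
python3 plan.py 653.8 189.5 69 6.6 4 78
```

```text
t 3.42 tcp [654.  188.2 140.2] w 78.4 F [0.3 0.8 0.9]
[[0.0003, -0.0, 0.0178, 0.0002, -0.0, -0.001, 0.078], [0.0003, -0.0, 0.0178, 0.0002, -0.0, -0.001, 0.078], [0.0003, -0.0, 0.0178, 0.0002, -0.0, -0.001, 0.078], [0.0003, -0.0, 0.0178, 0.0002, -0.0, -0.001, 0.078]]
```

Emit:
move_arm([
  [[0.0003,0,0.018,0,0,0,0.078],[0.0003,0,0.018,0,0,0,0.078],[0.0003,0,0.018,0,0,0,0.078],[0.0003,0,0.017,0,0,0,0.078],[0,0,0,0,0,0,0.065],[0,0,0,0,0,0,0.05],[0,0,0,0,0,0,0.05],[0,0,0,0,0,0,0.05]],
], force=35)

```text
time: 4.42
eef_pos: [653.8, 189.4, 68.8]
orientation: [[-0.111, 0.994, 0.001], [0.994, 0.111, 0.0], [0.0, 0.001, -1.0]]
force: [0.1, 0.3, 1.5]
width: 53.4
grip_force: 37.1
```

Run:
```python
from h import *
c=cam('wrist'); save(c,'w2.png'); print(manip.sense()['force'].round(1) if hasattr(manip.sense()['force'],'round') else manip.sense()['force'],manip.sense()['width'],manip.sense()['grip_force'])
```

```text
[-0.1  1.1  2.3] 53.471321554730174 37.19469917938113
```

View pics/w2.png

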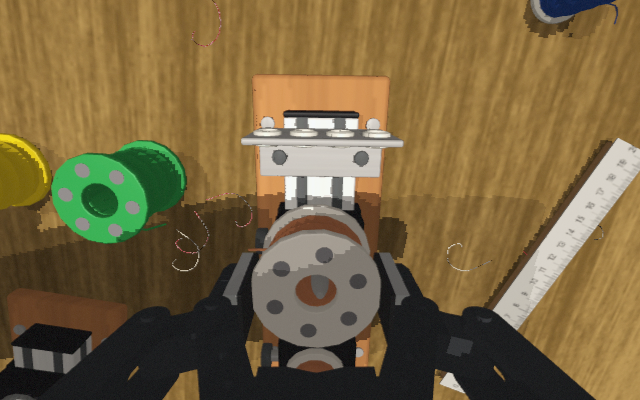

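The wide reel is held with its centre at (316,285), pads either side at rows 255–305, level and centred. Lifting.

Emit:
move_arm([
  [[0,0,-0.006,0,0,0,0.05],[0,0,-0.014,0,0,0,0.05],[0,0,-0.018,0,0,0,0.05],[0,0,-0.018,0,0,0,0.05],[0,0,-0.014,0,0,0,0.05],[0,0,0,0,0,0,0.05],[0,0,0,0,0,0,0.05]],
])

```text
time: 5.35
eef_pos: [653.3, 189.3, 137.8]
orientation: [[-0.111, 0.994, -0.001], [0.994, 0.111, -0.0], [-0.0, -0.001, -1.0]]
force: [-0.1, -0.3, -1.2]
width: 53.3
grip_force: 37.1
```

```bash
cat > held.py <<'E'
import sys
from h import *
r=float(sys.argv[1]); s=manip.sense(); p=np.array(s['eef_pos']); c=cam('wrist'); W=cloud(c)
im=c['pixels'].astype(int); lum=im.mean(2); sat=im.max(2)-im.min(2)
m=(lum>70)&(sat<45)&(abs(W[...,2]-p[2]-22)<7)&(np.hypot(W[...,0]-p[0],W[...,1]-p[1])<r+8)
q=W[m]; q=q[abs(q[:,2]-np.median(q[:,2]))<4]
(x,y),R=cv2.minEnclosingCircle(q[:,:2].astype(np.float32))
A=np.c_[q[:,:2]-q[:,:2].mean(0),np.ones(len(q))]; k=np.linalg.lstsq(A,q[:,2],rcond=None)[0]
print('top z-tcp',round(k[2]-p[2],1),'tilt',k[:2].round(3),'centre-tcp',round(x-p[0],1),round(y-p[1],1),'R',round(R,1),len(q),'w',s['width'],s['grip_force'],'F',s['force'])
if len(sys.argv)>2: save(c,sys.argv[2])
E
python3 held.py 28; python3 plan.py 461 -184 135 -3.6 12 50
```

```text
top z-tcp 22.5 tilt [ 0.    -0.003] centre-tcp -0.9 4.9 R 33.8 10533 w 53.282314736736126 37.13040377944708 F [-0.09022332 -0.32066795 -1.18035948]
t 5.4 tcp [653.2 189.3 137.6] w 53.8 F [-0.3  0.1 -1.5]
[[-0.0291, -0.0194, 0.0002, -0.0001, 0.0, 0.0145, 0.05], [-0.0294, -0.0189, 0.0002, -0.0001, 0.0, 0.0145, 0.05], [-0.0297, -0.0185, 0.0002, -0.0001, 0.0, 0.0145, 0.05], [-0.03, -0.0181, 0.0002, -0.0001, 0.0, 0.0145, 0.05], [-0.0302, -0.0176, 0.0002, -0.0001, 0.0, 0.0145, 0.05], [-0.0305, -0.0172, 0.0002, -0.0001, 0.0, 0.0145, 0.05], [-0.0307, -0.0168, 0.0002, -0.0001, 0.0, 0.0145, 0.05], [-0.031, -0.0163, 0.0002, -0.0001, 0.0, 0.0145, 0.05]]
[[-0.0312, -0.0159, 0.0002, -0.0001, 0.0, 0.0145, 0.05], [-0.0314, -0.0154, 0.0002, -0.0001, 0.0, 0.0145, 0.05], [-0.0316, -0.015, 0.0002, -0.0001, 0.0, 0.0145, 0.05], [-0.0318, -0.0145, 0.0002, -0.0001, 0.0, 0.0145, 0.05]]
```

Emit:
move_arm([
  [[-0.029,-0.0195,0,0,0,0.0145,0.05],[-0.0295,-0.019,0,0,0,0.0145,0.05],[-0.0295,-0.0185,0,0,0,0.0145,0.05],[-0.03,-0.018,0,0,0,0.0145,0.05],[-0.03,-0.0175,0,0,0,0.0145,0.05],[-0.0305,-0.017,0,0,0,0.0145,0.05],[-0.0305,-0.017,0,0,0,0.0145,0.05],[-0.031,-0.0165,0,0,0,0.0145,0.05]],
])

```text
time: 6.4
eef_pos: [524.4, -59.9, 137.9]
orientation: [[0.005, 1.0, -0.001], [1.0, -0.005, -0.0], [-0.0, -0.001, -1.0]]
force: [1.3, -0.4, -0.9]
width: 53.4
grip_force: 37.3
```

Emit:
move_arm([
  [[-0.031,-0.016,0,0,0,0.0145,0.05],[-0.0315,-0.0155,0,0,0,0.0145,0.05],[-0.0315,-0.015,0,0,0,0.0145,0.05],[-0.032,-0.0145,0,0,0,0.0145,0.05],[0,0,0,0,0,0,0.05],[0,0,0,0,0,0,0.05],[0,0,0,0,0,0,0.05]],
])

```text
time: 7.28
eef_pos: [461.2, -182.5, 138.1]
orientation: [[0.062, 0.998, -0.0], [0.998, -0.062, 0.0], [0.0, -0.0, -1.0]]
force: [-0.4, 0.3, -1.3]
width: 53.7
grip_force: 37.3
```

```bash
cat > held.py <<'E'
import sys
from h import *
r=float(sys.argv[1]); s=manip.sense(); p=np.array(s['eef_pos']); O=np.array(s['orientation']); c=cam('wrist'); W=cloud(c)
im=c['pixels'].astype(int); lum=im.mean(2); sat=im.max(2)-im.min(2)
L=(W-p)@O   # tool frame, z down
m=(lum>60)&(sat<50)&(abs(L[...,2]+22)<7)&(abs(L[...,0])<r+12)&(abs(L[...,1])<r*0.6)
q=L[m]; q=q[abs(q[:,2]-np.median(q[:,2]))<3]
def fit(a):
    x,y=a; return x
# per-column chord midpoints along tool x
mid=[]
for b in np.arange(-r*.5,r*.5,2):
    k=q[abs(q[:,1]-b)<1,0]
    if len(k)>5: mid.append(((k.max()+k.min())/2,k.max()-k.min(),2*np.sqrt(r*r-b*b)))
mid=np.array(mid)
tx=np.median(mid[:,0])
print('top above tcp',(-np.median(q[:,2])).round(1),'offset along tool x',tx.round(1),'chord meas/exp',np.median(mid[:,1]-mid[:,2]).round(1),'-> world',(p+O@[tx,0,0])[:2].round(1),'tcp',p.round(1),'w',round(s['width'],1))
if len(sys.argv)>2: save(c,sys.argv[2])
E
python3 held.py 28 w3.png
```

```text
top above tcp 22.7 offset along tool x -0.7 chord meas/exp -0.1 -> world [ 461.1 -183.2] tcp [ 461.2 -182.5  138.1] w 53.7
```

View pics/w3.png

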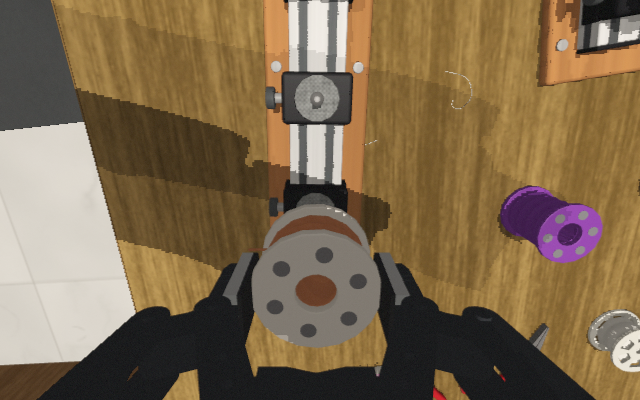

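The reel is held level with its centre at (316,290). Spindle 2's seat shows at (317,99). I'll check the spindle row from that view.

```bash
python3 - <<'E'
from h import *
c=cam('wrist'); print(ray(c,99,317,54)); W=cloud(c)
for g in [(466,-104.5),(461,-184)]:
    m=(abs(W[...,2]-54)<3)&(np.hypot(W[...,0]-g[0],W[...,1]-g[1])<24)
    if m.sum(): print(m.sum(),cv2.minEnclosingCircle(W[m][:,:2].astype(np.float32)),np.median(W[m],0))
c=cam('top'); W=cloud(c); im=c['pixels'].astype(int); 
for g in [(461,-184),(466,-104.5),(471,-25),(476,54.5)]:
    m=(abs(W[...,2]-54)<4)&(np.hypot(W[...,0]-g[0],W[...,1]-g[1])<22)&(im.mean(2)>75)
    if m.sum()>10: print('top',m.sum(),cv2.minEnclosingCircle(W[m][:,:2].astype(np.float32)),W[m].mean(0))
E
python3 plan.py 461 -183.5 100 -3.6 4 50
```

```text
[ 466.50133348 -106.72143168   54.        ]
1490 ((465.12042236328125, -101.8619155883789), 19.63651466369629) [ 466.10095889 -105.55423383   53.47656459]
331 ((458.86822509765625, -177.2269287109375), 18.667173385620117) [ 460.65219791 -176.05847061   53.28053409]
top 132 ((463.71856689453125, -103.38988494873047), 19.392335891723633) [ 466.61890915 -103.46327207   54.12885417]
top 179 ((470.749755859375, -23.510465621948242), 21.605501174926758) [470.5173332  -23.59533491  53.67584622]
top 182 ((475.9219970703125, 54.59222412109375), 21.71048927307129) [476.40136278  55.39145288  53.49184776]
t 7.42 tcp [ 461.  -182.8  138.3] w 53.5 F [ 0.1 -0.3 -1. ]
[[-0.0002, 0.0, 0.0096, -0.0, -0.0, 0.0002, 0.05], [-0.0002, 0.0, 0.0096, -0.0, -0.0, 0.0002, 0.05], [-0.0002, 0.0, 0.0096, -0.0, -0.0, 0.0002, 0.05], [-0.0002, 0.0, 0.0096, -0.0, -0.0, 0.0002, 0.05]]
```

Emit:
move_arm([
  [[-0.0013,0,0.014,0,0,0,0.05],[0,0,0.012,0,0,0,0.05],[0,0,0.01,0,0,0,0.05],[0,0,0.01,0,0,0,0.05],[0,0,0,0,0,0,0.05]],
])

```text
time: 8.05
eef_pos: [460.4, -184.5, 91.6]
orientation: [[0.063, 0.998, -0.001], [0.998, -0.063, 0.0], [0.0, -0.001, -1.0]]
force: [0.7, 0.5, -0.5]
width: 53.8
grip_force: 37.3
```

```bash
python3 held.py 28 w4.png
```

```text
top above tcp 22.7 offset along tool x -0.5 chord meas/exp -0.2 -> world [ 460.4 -185.1] tcp [ 460.4 -184.5   91.6] w 53.8
```

View pics/w4.png

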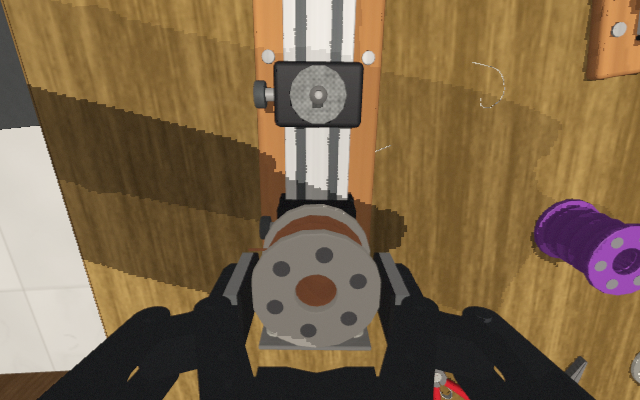

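The reel's underside is at about 76 mm, below the spindle tip at 94 mm, with no contact force, so the spindle is in the bore. Lowering to the seat and letting go.

Emit:
move_arm([
  [[0,0,0.008,0,0,0,0.05],[0,0,0.008,0,0,0,0.05],[0,0,0.005,0,0,0,0.05],[0,0,0,0,0,0,0.05],[0,0,0,0,0,0,0.05]],
])

```text
time: 8.72
eef_pos: [460.8, -184.7, 71.5]
orientation: [[0.063, 0.998, 0.0], [0.998, -0.063, -0.0], [-0.0, 0.0, -1.0]]
force: [0.5, 0.1, -0.7]
width: 53.5
grip_force: 37.3
```

Emit:
move_arm([
  [[0,0,0,0,0,0,0.062],[0,0,0,0,0,0,0.074],[0,0,0,0,0,0,0.076],[0,0,-0.01,0,0,0,0.076],[0,0,-0.03,0,0,0,0.076],[0,0,-0.04,0,0,0,0.076],[0,0,0,0,0,0,0.076],[0,0,0,0,0,0,0.076]],
])

```text
time: 9.72
eef_pos: [460.6, -184.5, 151.4]
orientation: [[0.063, 0.998, 0.0], [0.998, -0.063, -0.0], [-0.0, 0.0, -1.0]]
force: [-0.4, -0.1, 0.1]
width: 76.0
grip_force: 0.0
```

```bash
cat > chk.py <<'E'
from h import *
import sys
c=cam('wrist'); W=cloud(c)
for n,h,r,g in [('wide',92,28,(461,-184.5)),('small',100,18,(466,-105)),('medium',108,24,(471,-25)),('tall',116,20,(476,55)),('small0',100,18,(661,111.3)),('medium0',108,24,(670.2,35)),('tall0',116,20,(680,-45.5))]:
    m=(abs(W[...,2]-h)<4)&(np.hypot(W[...,0]-g[0],W[...,1]-g[1])<r+10)&(c['pixels'].mean(2)>70)
    if m.sum()>100: print(n,m.sum(),cv2.minEnclosingCircle(W[m][:,:2].astype(np.float32)),np.median(W[m][:,2]))
if len(sys.argv)>1: save(c,sys.argv[1])
E
python3 chk.py w5.png;  python3 plan.py 661 111.5 180 6.6 9 60
```

```text
wide 4414 ((460.4097900390625, -185.4014434814453), 28.006786346435547) 91.39232763430195
t 9.78 tcp [ 460.5 -184.5  151. ] w 76.0 F [-0.7 -0.2 -0.1]
[[0.0342, 0.0202, -0.0032, -0.0001, -0.0, -0.0198, 0.06], [0.0338, 0.0208, -0.0032, -0.0001, -0.0, -0.0198, 0.06], [0.0334, 0.0215, -0.0032, -0.0001, -0.0, -0.0198, 0.06], [0.033, 0.0222, -0.0032, -0.0001, -0.0, -0.0198, 0.06], [0.0325, 0.0228, -0.0032, -0.0001, -0.0, -0.0198, 0.06], [0.0321, 0.0234, -0.0032, -0.0001, -0.0, -0.0198, 0.06], [0.0316, 0.0241, -0.0032, -0.0001, -0.0, -0.0198, 0.06], [0.0311, 0.0247, -0.0032, -0.0001, -0.0, -0.0198, 0.06]]
[[0.0306, 0.0253, -0.0032, -0.0001, -0.0, -0.0198, 0.06]]
```

View pics/w5.png

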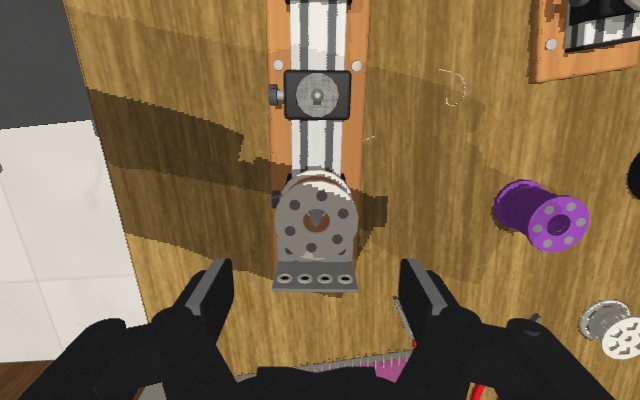

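The wide reel is seated: top at 91.4 mm and the spindle showing in its bore at (316,220). Next is the small reel.

Emit:
move_arm([
  [[0.034,0.02,-0.003,0,0,-0.02,0.06],[0.034,0.021,-0.003,0,0,-0.02,0.06],[0.0335,0.0215,-0.003,0,0,-0.02,0.06],[0.033,0.022,-0.003,0,0,-0.02,0.06],[0.0325,0.023,-0.003,0,0,-0.02,0.06],[0.032,0.0235,-0.003,0,0,-0.02,0.06],[0.0315,0.024,-0.003,0,0,-0.02,0.06],[0.031,0.0245,-0.003,0,0,-0.02,0.06]],
])

```text
time: 10.78
eef_pos: [638.8, 79.5, 174.4]
orientation: [[-0.098, 0.995, -0.002], [0.995, 0.098, -0.0], [-0.0, -0.002, -1.0]]
force: [0.4, -0.8, -0.1]
width: 60.0
grip_force: 0.0
```

Emit:
move_arm([
  [[0.0305,0.025,0,0,0,-0.02,0.06],[0,0,0.01,0,0,0,0.06],[0,0,0.015,0,0,0,0.06],[0,0,0.01,0,0,0,0.06],[0,0,0,0,0,0,0.06],[0,0,0,0,0,0,0.06]],
])

```text
time: 11.52
eef_pos: [660.7, 110.9, 140.7]
orientation: [[-0.116, 0.993, 0.001], [0.993, 0.116, -0.0], [-0.0, 0.001, -1.0]]
force: [0.1, 0.1, -0.0]
width: 60.1
grip_force: 0.0
```

```bash
python3 chk.py;  python3 plan.py 661 111 78 6.6 4 60
```

```text
small0 1852 ((661.206298828125, 110.16661834716797), 17.958646774291992) 99.33094792862829
medium0 2614 ((670.1697998046875, 32.764129638671875), 24.252037048339844) 107.28095326896025
t 11.57 tcp [660.7 111.  140.8] w 60.3 F [ 0.3  0.3 -0.2]
[[-0.0, 0.0001, 0.0157, 0.0002, 0.0, 0.0004, 0.06], [-0.0, 0.0001, 0.0157, 0.0002, 0.0, 0.0004, 0.06], [-0.0, 0.0001, 0.0157, 0.0002, 0.0, 0.0004, 0.06], [-0.0, 0.0001, 0.0157, 0.0002, 0.0, 0.0004, 0.06]]
```

Emit:
move_arm([
  [[-0.0007,0,0.016,0,0,0,0.06],[0,0,0.016,0,0,0,0.06],[0,0,0.016,0,0,0,0.06],[0,0,0.015,0,0,0,0.06],[0,0,0,0,0,0,0.045],[0,0,0,0,0,0,0.03],[0,0,0,0,0,0,0.03],[0,0,0,0,0,0,0.03]],
], force=35)

```text
time: 12.58
eef_pos: [660.7, 110.5, 77.6]
orientation: [[-0.117, 0.993, 0.0], [0.993, 0.117, -0.0], [-0.0, 0.0, -1.0]]
force: [0.6, 0.4, -0.7]
width: 33.6
grip_force: 34.8
```

Emit:
move_arm([
  [[0,0,-0.006,0,0,0,0.03],[0,0,-0.014,0,0,0,0.03],[0,0,-0.018,0,0,0,0.03],[0,0,-0.018,0,0,0,0.03],[0,0,-0.006,0,0,0,0.03],[0,0,0,0,0,0,0.03]],
])

```text
time: 13.32
eef_pos: [660.7, 110.5, 139.6]
orientation: [[-0.117, 0.993, 0.0], [0.993, 0.117, 0.0], [-0.0, 0.0, -1.0]]
force: [-0.2, -0.2, -0.5]
width: 33.9
grip_force: 34.9
```

```bash
python3 held.py 18;  python3 plan.py 465.8 -104.5 140 -3.6 8 30
```

```text
top above tcp 22.0 offset along tool x -0.1 chord meas/exp -0.2 -> world [660.7 110.4] tcp [660.7 110.5 139.6] w 33.9
t 13.38 tcp [660.5 110.5 139. ] w 34.0 F [ 0.3 -0.3 -0.3]
[[-0.0239, -0.0273, -0.0001, -0.0001, 0.0, 0.0225, 0.03], [-0.0245, -0.0268, -0.0001, -0.0001, 0.0, 0.0225, 0.03], [-0.0251, -0.0262, -0.0001, -0.0001, 0.0, 0.0225, 0.03], [-0.0256, -0.0256, -0.0001, -0.0001, 0.0, 0.0225, 0.03], [-0.0262, -0.0251, -0.0001, -0.0001, 0.0, 0.0225, 0.03], [-0.0268, -0.0245, -0.0001, -0.0001, 0.0, 0.0225, 0.03], [-0.0273, -0.0238, -0.0001, -0.0001, 0.0, 0.0225, 0.03], [-0.0278, -0.0232, -0.0001, -0.0001, 0.0, 0.0225, 0.03]]
```

Emit:
move_arm([
  [[-0.024,-0.0275,0,0,0,0.0225,0.03],[-0.0245,-0.027,0,0,0,0.0225,0.03],[-0.025,-0.026,0,0,0,0.0225,0.03],[-0.0255,-0.0255,0,0,0,0.0225,0.03],[-0.0265,-0.025,0,0,0,0.0225,0.03],[-0.027,-0.0245,0,0,0,0.0225,0.03],[-0.0275,-0.024,0,0,0,0.0225,0.03],[-0.028,-0.023,0,0,0,0.0225,0.03]],
])

```text
time: 14.38
eef_pos: [464.9, -106.2, 138.9]
orientation: [[0.064, 0.998, -0.001], [0.998, -0.064, -0.0], [-0.0, -0.001, -1.0]]
force: [0.7, -0.5, -0.2]
width: 33.5
grip_force: 35.0
```

Emit:
move_arm([
  [[0,0,0,0,0,0,0.03],[0,0,0,0,0,0,0.03],[0,0,0,0,0,0,0.03],[0,0,0,0,0,0,0.03]],
])

```text
time: 14.88
eef_pos: [466.2, -104.9, 139.2]
orientation: [[0.062, 0.998, -0.0], [0.998, -0.062, -0.0], [-0.0, -0.0, -1.0]]
force: [-0.8, -0.2, -1.5]
width: 33.8
grip_force: 35.0
```

```bash
python3 held.py 18 w6.png;  python3 plan.py 466 -105 95 -3.6 4 30
python3 - <<'E'
from h import *
c=cam('wrist'); W=cloud(c); im=c['pixels'].mean(2)
m=(abs(W[...,2]-54)<2)&(np.hypot(W[...,0]-471,W[...,1]+25)<22)&(im>65)
print(m.sum(),cv2.minEnclosingCircle(W[m][:,:2].astype(np.float32)),W[m].mean(0))
E
```

```text
top above tcp 22.1 offset along tool x -0.2 chord meas/exp 0.1 -> world [ 466.2 -105.1] tcp [ 466.2 -104.9  139.2] w 33.8
t 14.93 tcp [ 466.1 -105.   139.2] w 33.8 F [-0.6 -0.7 -1.1]
[[0.0, -0.0, 0.0111, -0.0, 0.0, 0.0001, 0.03], [0.0, -0.0, 0.0111, -0.0, 0.0, 0.0001, 0.03], [0.0, -0.0, 0.0111, -0.0, 0.0, 0.0001, 0.03], [0.0, -0.0, 0.0111, -0.0, 0.0, 0.0001, 0.03]]
1453 ((472.06146240234375, -26.368520736694336), 14.90155029296875) [472.09709627 -26.05929278  53.49806183]
```

View pics/w6.png

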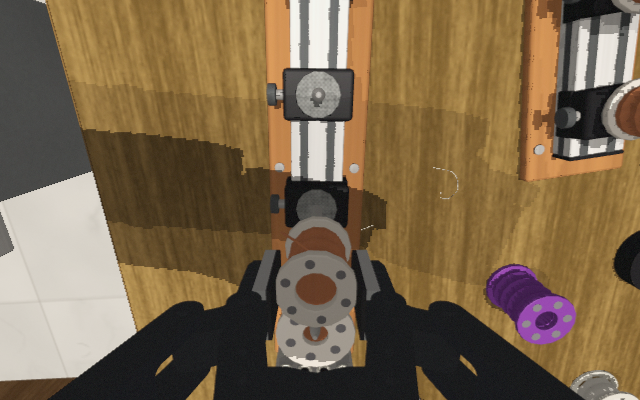

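Small reel held upright at (316,288); seat 3 at (318,95) measures (472, -26), so spindle 2 is about (467, -106). Small correction, then descend.

Emit:
move_arm([
  [[-0.001,0.0008,0.013,0,0,0,0.03],[0,0,0.01,0,0,0,0.03],[0,0,0.009,0,0,0,0.03],[0,0,0.008,0,0,0,0.03],[0,0,0,0,0,0,0.03]],
])

```text
time: 15.6
eef_pos: [466.4, -106.5, 98.8]
orientation: [[0.063, 0.998, -0.001], [0.998, -0.063, 0.0], [-0.0, -0.001, -1.0]]
force: [0.2, -0.0, -1.0]
width: 33.6
grip_force: 35.0
```

Emit:
move_arm([
  [[0,0,0.008,0,0,0,0.03],[0,0,0.007,0,0,0,0.03],[0,0,0.0045,0,0,0,0.03],[0,0,0,0,0,0,0.03],[0,0,0,0,0,0,0.03]],
])

```text
time: 16.23
eef_pos: [466.7, -106.5, 80.0]
orientation: [[0.063, 0.998, 0.0], [0.998, -0.063, -0.0], [-0.0, 0.0, -1.0]]
force: [0.1, -0.6, -0.6]
width: 33.8
grip_force: 35.0
```

Emit:
move_arm([
  [[0,0,0.0015,0,0,0,0.03],[0,0,0,0,0,0,0.042],[0,0,0,0,0,0,0.055],[0,0,0,0,0,0,0.06],[0,0,-0.01,0,0,0,0.06],[0,0,-0.03,0,0,0,0.065],[0,0,-0.04,0,0,0,0.07],[0,0,0,0,0,0,0.07]],
])

```text
time: 17.23
eef_pos: [467.6, -106.7, 161.1]
orientation: [[0.063, 0.998, 0.004], [0.998, -0.063, -0.001], [-0.001, 0.004, -1.0]]
force: [0.4, 0.9, -0.4]
width: 70.1
grip_force: 0.0
```

```bash
python3 chk.py;  python3 plan.py 670.2 33.4 180 6.6 8 72
```

```text
wide 3410 ((460.61737060546875, -185.26040649414062), 28.384016036987305) 91.36523169580694
small 1544 ((467.4280090332031, -106.87419891357422), 17.932498931884766) 99.32046206964809
t 17.27 tcp [ 467.1 -106.5  159.6] w 69.8 F [ 0.4  0.4 -0.3]
[[0.019, 0.0242, -0.0025, 0.0003, 0.0001, -0.0223, 0.072], [0.0185, 0.0247, -0.0025, 0.0003, 0.0001, -0.0223, 0.072], [0.0179, 0.0251, -0.0025, 0.0003, 0.0001, -0.0223, 0.072], [0.0174, 0.0255, -0.0025, 0.0003, 0.0001, -0.0223, 0.072], [0.0168, 0.0258, -0.0025, 0.0003, 0.0001, -0.0223, 0.072], [0.0162, 0.0262, -0.0025, 0.0003, 0.0001, -0.0223, 0.072], [0.0156, 0.0266, -0.0025, 0.0003, 0.0001, -0.0223, 0.072], [0.0151, 0.0269, -0.0025, 0.0003, 0.0001, -0.0223, 0.072]]
```

Small reel is seated: top at 99.3 mm, same reading as on its start seat. Medium next.

Emit:
move_arm([
  [[0.019,0.024,-0.002,0,0,-0.0225,0.072],[0.0185,0.0245,-0.002,0,0,-0.0225,0.072],[0.018,0.025,-0.002,0,0,-0.0225,0.072],[0.0175,0.0255,-0.002,0,0,-0.0225,0.072],[0.017,0.026,-0.002,0,0,-0.0225,0.072],[0.016,0.026,-0.002,0,0,-0.0225,0.072],[0.0155,0.0265,-0.002,0,0,-0.0225,0.072],[0.015,0.027,-0.002,0,0,-0.0225,0.072]],
])

```text
time: 18.27
eef_pos: [669.7, 34.0, 173.5]
orientation: [[-0.117, 0.993, -0.001], [0.993, 0.117, -0.0], [-0.0, -0.001, -1.0]]
force: [-0.0, 0.4, -0.4]
width: 72.2
grip_force: 0.0
```

Emit:
move_arm([
  [[0,0,0.01,0,0,0,0.072],[0,0,0.01,0,0,0,0.072],[0,0,0.005,0,0,0,0.072],[0,0,0,0,0,0,0.072],[0,0,0,0,0,0,0.072]],
])

```text
time: 18.9
eef_pos: [669.3, 33.3, 149.7]
orientation: [[-0.116, 0.993, 0.0], [0.993, 0.116, -0.0], [-0.0, 0.0, -1.0]]
force: [0.4, 0.4, 0.3]
width: 72.1
grip_force: 0.0
```

```bash
python3 chk.py;  python3 plan.py 670.2 33.4 85 6.6 4 72
```

```text
small 1253 ((467.7247009277344, -106.8279800415039), 19.2871150970459) 99.24841133832078
medium0 3425 ((670.4786376953125, 32.40586853027344), 24.081058502197266) 107.35010470368218
tall0 1754 ((680.0574340820312, -47.79652786254883), 20.30311393737793) 115.25361694956626
t 18.95 tcp [669.4  33.3 149.7] w 72.4 F [-0.4 -1.   0.4]
[[-0.0, 0.0002, 0.0162, 0.0001, 0.0, 0.0004, 0.072], [-0.0, 0.0002, 0.0162, 0.0001, 0.0, 0.0004, 0.072], [-0.0, 0.0002, 0.0162, 0.0001, 0.0, 0.0004, 0.072], [-0.0, 0.0002, 0.0162, 0.0001, 0.0, 0.0004, 0.072]]
```

Emit:
move_arm([
  [[-0.0009,0.0009,0.016,0,0,0,0.072],[0,0,0.016,0,0,0,0.072],[0,0,0.016,0,0,0,0.072],[0,0,0.0165,0,0,0,0.072],[0,0,0,0,0,0,0.058],[0,0,0,0,0,0,0.042],[0,0,0,0,0,0,0.042],[0,0,0,0,0,0,0.042]],
], force=35)

```text
time: 19.95
eef_pos: [670.5, 32.7, 85.2]
orientation: [[-0.117, 0.993, 0.001], [0.993, 0.117, -0.0], [-0.0, 0.001, -1.0]]
force: [-0.1, -0.3, 0.8]
width: 45.7
grip_force: 36.1
```

Emit:
move_arm([
  [[0,0,-0.006,0,0,0,0.042],[0,0,-0.014,0,0,0,0.042],[0,0,-0.018,0,0,0,0.042],[0,0,-0.018,0,0,0,0.042],[0,0,-0.006,0,0,0,0.042],[0,0,0,0,0,0,0.042]],
])

```text
time: 20.7
eef_pos: [670.3, 32.7, 147.1]
orientation: [[-0.117, 0.993, 0.0], [0.993, 0.117, -0.0], [-0.0, 0.0, -1.0]]
force: [1.2, 0.0, -2.2]
width: 45.9
grip_force: 36.2
```

```bash
python3 held.py 24;  python3 plan.py 472.2 -26.6 147 -3.6 7 42
```

```text
top above tcp 22.3 offset along tool x 0.1 chord meas/exp -0.3 -> world [670.3  32.8] tcp [670.3  32.7 147.1] w 45.9
t 20.75 tcp [670.1  32.7 146.5] w 46.2 F [-0.9  0.  -1.7]
[[-0.0051, -0.0291, -0.0001, -0.0001, 0.0, 0.0257, 0.042], [-0.0059, -0.0289, -0.0001, -0.0001, 0.0, 0.0257, 0.042], [-0.0066, -0.0288, -0.0001, -0.0001, 0.0, 0.0257, 0.042], [-0.0073, -0.0286, -0.0001, -0.0001, 0.0, 0.0257, 0.042], [-0.0081, -0.0284, -0.0001, -0.0001, 0.0, 0.0257, 0.042], [-0.0088, -0.0282, -0.0001, -0.0001, 0.0, 0.0257, 0.042], [-0.0095, -0.0279, -0.0001, -0.0001, 0.0, 0.0257, 0.042]]
```

Emit:
move_arm([
  [[-0.005,-0.029,0,0,0,0.0255,0.042],[-0.006,-0.029,0,0,0,0.0255,0.042],[-0.0065,-0.029,0,0,0,0.0255,0.042],[-0.0075,-0.0285,0,0,0,0.0255,0.042],[-0.008,-0.0285,0,0,0,0.0255,0.042],[-0.009,-0.028,0,0,0,0.0255,0.042],[-0.0095,-0.028,0,0,0,0.0255,0.042],[0,0,0,0,0,0,0.042]],
])

```text
time: 21.75
eef_pos: [470.8, -27.6, 146.7]
orientation: [[0.063, 0.998, -0.002], [0.998, -0.063, -0.0], [-0.0, -0.002, -1.0]]
force: [1.7, -0.8, -0.8]
width: 45.8
grip_force: 36.5
```

Emit:
move_arm([
  [[0,0,0,0,0,0,0.042],[0,0,0,0,0,0,0.042],[0,0,0,0,0,0,0.042]],
])

```text
time: 22.12
eef_pos: [472.5, -26.9, 146.7]
orientation: [[0.061, 0.998, -0.0], [0.998, -0.061, -0.0], [-0.0, -0.0, -1.0]]
force: [0.4, -0.0, -1.8]
width: 45.9
grip_force: 36.5
```

```bash
python3 held.py 24 w7.png;  python3 plan.py 472.2 -26.6 105 -3.6 4 42
python3 - <<'E'
from h import *
c=cam('wrist'); W=cloud(c); im=c['pixels'].mean(2)
m=(abs(W[...,2]-54)<2)&(np.hypot(W[...,0]-477,W[...,1]-54)<22)&(im>65)
print(m.sum(),cv2.minEnclosingCircle(W[m][:,:2].astype(np.float32)),W[m].mean(0))
E
```

```text
top above tcp 22.4 offset along tool x 0.1 chord meas/exp -0.3 -> world [472.5 -26.8] tcp [472.5 -26.9 146.7] w 45.9
t 22.18 tcp [472.4 -26.9 146.7] w 46.1 F [-0.6 -0.8 -2. ]
[[0.0001, -0.0001, 0.0104, -0.0, 0.0, 0.0004, 0.042], [0.0001, -0.0001, 0.0104, -0.0, 0.0, 0.0004, 0.042], [0.0001, -0.0001, 0.0104, -0.0, 0.0, 0.0004, 0.042], [0.0001, -0.0001, 0.0104, -0.0, 0.0, 0.0004, 0.042]]
1377 ((478.1456298828125, 53.38483428955078), 14.867293357849121) [478.14228353  53.64449823  53.49215214]
```

Emit:
move_arm([
  [[0.0003,0,0.013,0,0,0,0.042],[0,0,0.01,0,0,0,0.042],[0,0,0.009,0,0,0,0.042],[0,0,0.008,0,0,0,0.042],[0,0,0,0,0,0,0.042]],
])

```text
time: 22.85
eef_pos: [472.0, -26.7, 106.3]
orientation: [[0.062, 0.998, -0.001], [0.998, -0.062, -0.0], [-0.0, -0.001, -1.0]]
force: [-0.9, 1.2, -1.9]
width: 45.8
grip_force: 36.4
```

Emit:
move_arm([
  [[0,0,0.008,0,0,0,0.042],[0,0,0.007,0,0,0,0.042],[0,0,0.005,0,0,0,0.042],[0,0,0,0,0,0,0.042],[0,0,0,0,0,0,0.042]],
])

```text
time: 23.48
eef_pos: [472.3, -26.7, 86.9]
orientation: [[0.061, 0.998, 0.0], [0.998, -0.061, -0.0], [-0.0, 0.0, -1.0]]
force: [-0.6, -0.6, -1.4]
width: 45.9
grip_force: 36.4
```

Emit:
move_arm([
  [[0,0,0.001,0,0,0,0.042],[0,0,0,0,0,0,0.055],[0,0,0,0,0,0,0.068],[0,0,0,0,0,0,0.07],[0,0,-0.01,0,0,0,0.07],[0,0,-0.03,0,0,0,0.07],[0,0,-0.04,0,0,0,0.07],[0,0,0,0,0,0,0.07]],
])

```text
time: 24.48
eef_pos: [473.2, -26.7, 168.5]
orientation: [[0.061, 0.998, 0.004], [0.998, -0.061, -0.0], [0.0, 0.004, -1.0]]
force: [0.4, -1.2, -0.3]
width: 70.0
grip_force: 0.0
```

```bash
python3 chk.py;  python3 plan.py 680 -47.4 175 6.6 7 64
```

```text
wide 428 ((462.24212646484375, -165.66470336914062), 19.459501266479492) 91.09942525761289
small 1197 ((467.0712890625, -106.51671600341797), 18.10024070739746) 99.2833028305648
medium 2913 ((472.4741516113281, -26.947275161743164), 24.118864059448242) 107.37976045511202
tall0 1384 ((679.1553955078125, -48.390357971191406), 20.35451889038086) 115.12106447041756
t 24.52 tcp [472.7 -26.6 167.1] w 70.0 F [-0.3  0.4 -0.6]
[[-0.0011, 0.0297, -0.0011, 0.0003, 0.0, -0.0252, 0.064], [-0.0019, 0.0297, -0.0011, 0.0003, 0.0, -0.0252, 0.064], [-0.0026, 0.0297, -0.0011, 0.0003, 0.0, -0.0252, 0.064], [-0.0034, 0.0296, -0.0011, 0.0003, 0.0, -0.0252, 0.064], [-0.0041, 0.0295, -0.0011, 0.0003, 0.0, -0.0252, 0.064], [-0.0049, 0.0294, -0.0011, 0.0003, 0.0, -0.0252, 0.064], [-0.0056, 0.0292, -0.0011, 0.0003, 0.0, -0.0252, 0.064]]
```

Medium reel is seated, top at 107.4 mm. Now the tall one.

Emit:
move_arm([
  [[-0.001,0.0295,-0.001,0,0,-0.025,0.064],[-0.002,0.0295,-0.001,0,0,-0.025,0.064],[-0.0025,0.0295,-0.001,0,0,-0.025,0.064],[-0.0035,0.0295,-0.001,0,0,-0.025,0.064],[-0.004,0.0295,-0.001,0,0,-0.025,0.064],[-0.005,0.0295,-0.001,0,0,-0.025,0.064],[-0.0055,0.029,-0.001,0,0,-0.025,0.064],[0,0,0.01,0,0,0,0.064]],
])

```text
time: 25.52
eef_pos: [679.6, -47.7, 161.5]
orientation: [[-0.113, 0.994, -0.0], [0.994, 0.113, -0.0], [-0.0, -0.0, -1.0]]
force: [0.2, 0.1, -0.4]
width: 64.2
grip_force: 0.0
```

Emit:
move_arm([
  [[0,0,0.005,0,0,0,0.064],[0,0,0,0,0,0,0.064],[0,0,0,0,0,0,0.064]],
])

```text
time: 25.9
eef_pos: [678.7, -47.3, 158.2]
orientation: [[-0.113, 0.994, 0.0], [0.994, 0.113, -0.0], [-0.0, 0.0, -1.0]]
force: [-0.4, -0.6, 0.8]
width: 64.1
grip_force: 0.0
```

```bash
python3 chk.py;  python3 plan.py 680 -47.4 93 6.6 4 64
```

```text
wide 2740 ((460.7635192871094, -185.15756225585938), 28.942628860473633) 91.41432750433424
small 926 ((470.0025939941406, -107.35050964355469), 18.672487258911133) 99.23282934623974
medium 869 ((485.31427001953125, -28.699052810668945), 20.352127075195312) 107.16298993590587
tall0 2212 ((680.7119750976562, -48.25511932373047), 20.022857666015625) 115.33031111358302
t 25.95 tcp [678.8 -47.4 158.3] w 64.1 F [-1.   0.2  0.4]
[[-0.0, 0.0003, 0.0163, 0.0001, 0.0, -0.0004, 0.064], [-0.0, 0.0003, 0.0163, 0.0001, 0.0, -0.0004, 0.064], [-0.0, 0.0003, 0.0163, 0.0001, 0.0, -0.0004, 0.064], [-0.0, 0.0003, 0.0163, 0.0001, 0.0, -0.0004, 0.064]]
```

Emit:
move_arm([
  [[-0.001,0.0018,0.016,0,0,0,0.064],[0,0,0.016,0,0,0,0.064],[0,0,0.016,0,0,0,0.064],[0,0,0.017,0,0,0,0.064],[0,0,0,0,0,0,0.05],[0,0,0,0,0,0,0.034],[0,0,0,0,0,0,0.034],[0,0,0,0,0,0,0.034]],
], force=35)

```text
time: 26.95
eef_pos: [680.8, -48.2, 93.1]
orientation: [[-0.113, 0.994, 0.0], [0.994, 0.113, -0.0], [-0.0, 0.0, -1.0]]
force: [0.4, 0.3, -0.3]
width: 37.7
grip_force: 35.3
```

Emit:
move_arm([
  [[0,0,-0.006,0,0,0,0.034],[0,0,-0.014,0,0,0,0.034],[0,0,-0.018,0,0,0,0.034],[0,0,-0.018,0,0,0,0.034],[0,0,-0.006,0,0,0,0.034],[0,0,0,0,0,0,0.034]],
])

```text
time: 27.7
eef_pos: [680.8, -48.2, 155.3]
orientation: [[-0.113, 0.994, 0.001], [0.994, 0.113, -0.0], [-0.0, 0.001, -1.0]]
force: [0.2, -0.1, -2.1]
width: 37.9
grip_force: 35.4
```

```bash
python3 held.py 20;  python3 plan.py 477.8 53.3 155 -3.6 8 34
```

```text
top above tcp 22.3 offset along tool x 0.0 chord meas/exp -0.1 -> world [680.8 -48.2] tcp [680.8 -48.2 155.3] w 37.9
t 27.75 tcp [680.6 -48.2 154.6] w 37.5 F [-0.4  1.  -2.2]
[[0.0155, -0.0238, -0.0, -0.0, 0.0, 0.022, 0.034], [0.015, -0.0241, -0.0, -0.0, 0.0, 0.022, 0.034], [0.0144, -0.0244, -0.0, -0.0, 0.0, 0.022, 0.034], [0.0139, -0.0247, -0.0, -0.0, 0.0, 0.022, 0.034], [0.0133, -0.025, -0.0, -0.0, 0.0, 0.022, 0.034], [0.0128, -0.0253, -0.0, -0.0, 0.0, 0.022, 0.034], [0.0122, -0.0256, -0.0, -0.0, 0.0, 0.022, 0.034], [0.0116, -0.0258, -0.0, -0.0, 0.0, 0.022, 0.034]]
```

Emit:
move_arm([
  [[0.0155,-0.024,0,0,0,0.022,0.034],[0.015,-0.024,0,0,0,0.022,0.034],[0.0145,-0.0245,0,0,0,0.022,0.034],[0.014,-0.0245,0,0,0,0.022,0.034],[0.0135,-0.025,0,0,0,0.022,0.034],[0.0125,-0.0255,0,0,0,0.022,0.034],[0.012,-0.0255,0,0,0,0.022,0.034],[0.0115,-0.026,0,0,0,0.022,0.034]],
])

```text
time: 28.75
eef_pos: [476.6, 53.4, 154.5]
orientation: [[0.063, 0.998, -0.001], [0.998, -0.063, -0.0], [-0.0, -0.001, -1.0]]
force: [0.2, 0.6, -1.4]
width: 38.0
grip_force: 35.7
```

Emit:
move_arm([
  [[0,0,0,0,0,0,0.034],[0,0,0,0,0,0,0.034],[0,0,0,0,0,0,0.034],[0,0,0,0,0,0,0.034]],
])

```text
time: 29.25
eef_pos: [477.8, 52.8, 154.7]
orientation: [[0.063, 0.998, -0.0], [0.998, -0.063, -0.0], [-0.0, -0.0, -1.0]]
force: [0.5, -0.1, -2.5]
width: 37.4
grip_force: 35.8
```

```bash
python3 held.py 20;  python3 plan.py 477.8 53.3 115 -3.6 4 34
```

```text
top above tcp 22.4 offset along tool x -0.0 chord meas/exp 0.2 -> world [477.8  52.8] tcp [477.8  52.8 154.7] w 37.4
t 29.3 tcp [477.8  52.9 154.7] w 37.6 F [-0.2  1.5 -2.5]
[[0.0001, -0.0, 0.0099, -0.0, 0.0, -0.0, 0.034], [0.0001, -0.0, 0.0099, -0.0, 0.0, -0.0, 0.034], [0.0001, -0.0, 0.0099, -0.0, 0.0, -0.0, 0.034], [0.0001, -0.0, 0.0099, -0.0, 0.0, -0.0, 0.034]]
```

Underside is at 115 mm, so about 61 mm to go.

Emit:
move_arm([
  [[0.0005,0,0.013,0,0,0,0.034],[0,0,0.01,0,0,0,0.034],[0,0,0.009,0,0,0,0.034],[0,0,0.008,0,0,0,0.034],[0,0,0,0,0,0,0.034]],
])

```text
time: 29.92
eef_pos: [477.4, 53.5, 114.3]
orientation: [[0.063, 0.998, -0.001], [0.998, -0.063, -0.0], [-0.0, -0.001, -1.0]]
force: [-0.4, 0.4, -2.5]
width: 37.7
grip_force: 35.8
```

Emit:
move_arm([
  [[0,0,0.008,0,0,0,0.034],[0,0,0.007,0,0,0,0.034],[0,0,0.005,0,0,0,0.034],[0,0,0,0,0,0,0.034],[0,0,0,0,0,0,0.034]],
])

```text
time: 30.55
eef_pos: [477.7, 53.6, 94.9]
orientation: [[0.062, 0.998, 0.0], [0.998, -0.062, -0.0], [-0.0, 0.0, -1.0]]
force: [0.2, -0.1, -1.2]
width: 38.1
grip_force: 35.8
```

Emit:
move_arm([
  [[0,0,0.001,0,0,0,0.034],[0,0,0,0,0,0,0.046],[0,0,0,0,0,0,0.06],[0,0,0,0,0,0,0.062],[0,0,-0.01,0,0,0,0.065],[0,0,-0.03,0,0,0,0.07],[0,0,-0.04,0,0,0,0.07],[0,0,0,0,0,0,0.07]],
])

```text
time: 31.55
eef_pos: [478.6, 53.7, 176.5]
orientation: [[0.062, 0.998, 0.004], [0.998, -0.062, 0.001], [0.001, 0.004, -1.0]]
force: [0.3, -0.4, -0.7]
width: 69.9
grip_force: 0.0
```

Emit:
move_arm([
  [[0.02,0,-0.02,0,0,0,0.07],[0.04,0,-0.02,0,0,0,0.07],[0.04,0,-0.01,0,0,0,0.07],[0.03,0,0,0,0,0,0.07],[0,0,0,0,0,0,0.07],[0,0,0,0,0,0,0.07]],
])

```text
time: 32.3
eef_pos: [485.7, 182.5, 223.6]
orientation: [[0.063, 0.998, -0.0], [0.998, -0.063, -0.001], [-0.001, -0.0, -1.0]]
force: [0.3, -0.7, -0.2]
width: 70.0
grip_force: 0.0
```

Run:
```python
from h import *
for n in ['top','scene']:
    c=cam(n); W=cloud(c)
    for k,h,r,g in [('wide',92,28,(461,-185)),('small',100,18,(467,-106)),('medium',108,24,(472.5,-26.5)),('tall',116,20,(478,53.5))]:
        m=(abs(W[...,2]-h)<5)&(np.hypot(W[...,0]-g[0],W[...,1]-g[1])<r+8)
        if m.sum()>20: print(n,k,m.sum(),cv2.minEnclosingCircle(W[m][:,:2].astype(np.float32)),np.median(W[m][:,2]))
    if n=='top': a=cv2.resize(c['pixels'][120:265,190:440],(800,464))
    else: b=c['pixels'][130:280,160:480]; cv2.imwrite('pics/sc.png',cv2.resize(b,(800,375))[:,:,::-1])
cv2.imwrite('pics/tp.png',a[:,:,::-1])
```

```text
top wide 446 ((460.9167785644531, -183.361083984375), 27.8303165435791) 92.80662887830701
top small 155 ((467.5162658691406, -105.27007293701172), 17.848344802856445) 100.52082237197122
top medium 318 ((473.1900634765625, -25.385162353515625), 23.846038818359375) 108.70162655013459
top tall 212 ((477.91290283203125, 55.3997802734375), 19.978174209594727) 116.51790620573811
scene wide 374 ((459.0220947265625, -184.80169677734375), 29.68019676208496) 92.53664599735771
scene small 160 ((466.10980224609375, -105.84785461425781), 18.641279220581055) 100.35590792416089
scene medium 319 ((473.1317138671875, -25.587709426879883), 25.057138442993164) 108.72313603535004
scene tall 244 ((477.3386535644531, 55.14011764526367), 20.727306365966797) 116.67092798611684
```

View pics/sc.png

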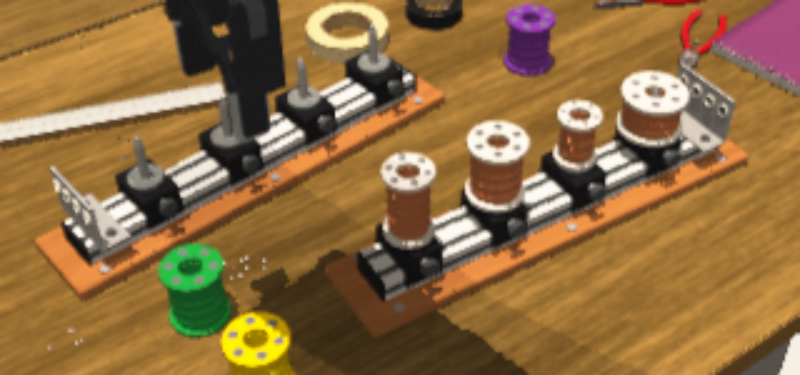

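View pics/tp.png

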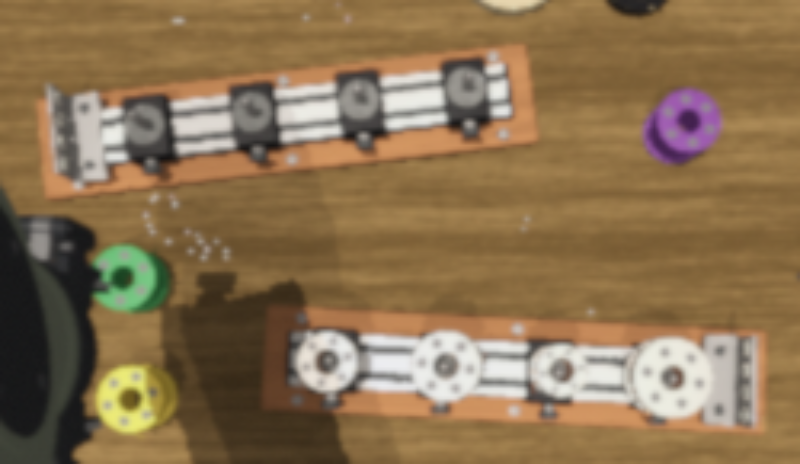

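All four reels stand upright on the empty rail. In the top crop, counting from the guide, wide is at (672,377), small at (562,370), medium at (447,365) and tall at (326,360). Their tops are at seated heights, and the arm is clear.

```bash
python3 -c "
from workcell import manip
print(manip.close_job())"
```

```text
the job is handed in; nothing more can be done
None
```

The four reels are on the empty rail in feed order from its guide (wide, small, medium, tall), upright and seated by the final camera check, and the job was handed in at about 32 s of the 96 s allowed.

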